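Nest two channel spacers on the hook

TASK

Hang the two channel spacers on the hook of the stand by their holes, lips facing out towards the hook's tip: first the large blue one, set back against the black pad of the stop, then, once you have let go of it, the small yellow one nested inside it. Press each one fully home with a steady push of about 5 to 12 newtons for a good second, to feel it seat; never force it, over 20 newtons bends the hook. Leave both hanging freely, plate against plate, and leave the other things on the bench alone.

Things in the scene. Friction and masses are not known exactly. Their poses are not given: they have to be found in the camera images.
- large_spacer: Large blue painted steel channel spacer, free, 200 g, standing on end. Upright back plate 6 mm thick, side lips to 25 mm in front of its middle up to 55 mm height: a U seen from above, 68 mm wide, 58 inside, 120 tall. On top a grip tab 30 mm wide (y), 6 mm thick, from 83 to 120 mm height. Origin: middle of the back plate's thickness and width, at its foot. z up, lips towards -x, back face at x = +3 mm.
- large_hole (a point): Centre of the large blue spacer's closed hanging hole, 65 mm above its foot in the middle of the plate's thickness. The hole is 16 mm wide (y) and 24 mm high, straight through along x. Axes as the spacer's.
- small_spacer: Small yellow painted steel channel spacer, free, 150 g, standing on end. Upright back plate 6 mm thick, side lips to 25 mm in front of its middle up to 55 mm height: a U seen from above, 52 mm wide, 42 inside, 120 tall. On top a grip tab 46 mm wide (y), 6 mm thick, from 83 to 120 mm height. Origin: middle of the back plate's thickness and width, at its foot. z up, lips towards -x, back face at x = +3 mm.
- small_hole (a point): Centre of the small yellow spacer's closed hanging hole, 65 mm above its foot in the middle of the plate's thickness. The hole is 16 mm wide (y) and 24 mm high, straight through along x. Axes as the spacer's.
- stand: Grey hook stand, fixed: base plate 170 x 90 x 12 mm, post, and a level round steel bar, 10 mm diameter, axis 130 mm above the bench. Origin on the bench under the bar's root. z up; the bar runs along -x for 110 mm, at y = 0, then turns up by 30 degrees for its last 25 mm. A spacer's foot hangs 58 mm above the bench when its hole's top edge rests on the bar.
- hook_tip (a point): Centre of the rounded end of the hook's upturned tip, 132 mm in front of the bar's root and 143 mm above the bench. Axes as the stand's.
- stop: Stop on the bar: dark steel channel, rigid, 25 to 40 mm in front of the bar's root. Origin on the bar's axis in its front face; -x to the hook's tip. Before the face a black pressure pad is screwed out 1 to 17 mm, differently each time, its place not reported, rigid too: the large spacer's back seats on it. Lips 74 mm apart reach 26 mm forward, 20 to 75 mm below the axis; above the bar a tongue 14 wide, 46 high.
- screwdriver_1: Bystander: orange-handled screwdriver, 215 mm, lying on the bench. Origin at the middle of its underside.
- screwdriver_2: Bystander: red-handled screwdriver, 190 mm, lying on the bench. Origin at the middle of its underside.
- offcut_3: Bystander: light steel bar offcut 16 x 140 x 16 mm lying on the bench. Origin at the middle of its underside.
- duct_tape: Bystander: grey roll of duct tape, 106 mm across, 48 mm high, lying flat. Origin under its centre.
- tape_measure: Bystander: yellow tape measure 32 x 81 x 64 mm, standing. Origin under its centre.
There are look-alikes about, which are no part of the job. Of the things shaped like the large_spacer, the blue one is meant.

How it is judged:
On the way, in this order (a step that is already met when the one before it is completed fails the run):
1. the large spacer, on the bar, is pressed home against the stop's pad with at least 4 N for half a second, the small one not yet there (x of large_spacer in the frame of stop between -0.024 and -0.002 m and y of large_spacer in the frame of stop between -0.008 and 0.008 m and z of large_spacer in the frame of stand between 0.05 and 0.076 m and contact force between large_spacer and stop above 4 N and horizontal distance between small_spacer and stop above 0.06 m), for 0.5 s.
2. the large spacer hangs home, let go, the small one not yet there (x of large_spacer in the frame of stop between -0.024 and -0.002 m and y of large_spacer in the frame of stop between -0.008 and 0.008 m and z of large_spacer in the frame of stand between 0.05 and 0.076 m and contact force between the fingers and large_spacer below 0.1 N and horizontal distance between small_spacer and stop above 0.06 m), for 0.2 s.
3. the small spacer, on the bar, is pressed home against the large one's plate with at least 4 N for half a second (x of small_spacer in the frame of large_spacer between -0.009 and -0.003 m and y of small_spacer in the frame of large_spacer between -0.008 and 0.008 m and z of small_spacer in the frame of stand between 0.05 and 0.076 m and contact force between small_spacer and large_spacer above 4 N), for 0.5 s.
At the end, for the whole second after the job is handed in: Both spacers hang still and upright (0.12 rad) on the bar, square to it (0.15 rad), within 8 mm of centre, feet 50 to 64 mm above the bench; the large one's back at most 21 mm before the stop's face (where the pad can stand), the small one's back within 3 mm of the large one's plate (x of large_spacer in the frame of stop between -0.024 and -0.002 m and y of large_spacer in the frame of stop between -0.008 and 0.008 m and z of large_spacer in the frame of stand between 0.05 and 0.076 m and x of small_spacer in the frame of large_spacer between -0.009 and -0.003 m and y of small_spacer in the frame of large_spacer between -0.008 and 0.008 m and z of small_spacer in the frame of stand between 0.05 and 0.076 m and z of large_spacer in the frame of stand between 0.05 and 0.064 m and z of small_spacer in the frame of stand between 0.05 and 0.064 m and linear speed of each of large_spacer, small_spacer below 0.02 m/s and angle between each of large_spacer, small_spacer's own z axis and vertical below 0.12 rad and angle between the y axis of large_spacer and the y axis of stand, either way round below 0.15 rad and angle between the y axis of small_spacer and the y axis of large_spacer, either way round below 0.15 rad); the robot touches nothing.
It fails at once if a spacer was forced: over 20 N between the large one and the stop or between the spacers, or over 30 N between a spacer and the whole stand (bar and stop together) (contact force between large_spacer and stop above 20 N or contact force between small_spacer and large_spacer above 20 N or contact force between any of large_spacer, small_spacer and stand above 30 N).
It fails at once if a bystander was moved by more than 30 mm (distance of any of screwdriver_1, screwdriver_2, offcut_3, duct_tape, tape_measure from where it was at the start of the episode above 0.03 m).
It also fails if it takes over 72 s, if anything falls off the work surface, if the arm or the gripper's body presses on something with over 40 N, if the wrist force passes 120 N, or if a joint passes its speed limit or range.

ROBOT

A 6-joint arm with a two-finger parallel gripper is mounted at the origin on a cart in front of the work surface, level with it; the furniture and walls round the work are solid. World frame = base frame: x ahead of the robot, y to its left, z up, the work surface at z = 0. Lengths are in m, angles in rad, forces in N, time in s.
With the tool pointing down it reaches from about 0.35 to 0.875 m from the base axis. Payload 4.2 kg.
Tool frame: the origin (TCP) lies on the centre line of the jaws, within the pads' length; the fingertips stand 8 mm ahead of it and the grasp point (between the pads) lies 11 mm behind it; z points along the fingers, y is the line along which they close (so a half turn about z gives the same grasp; the last joint's range is limited). The gripper opens to 85 mm and grips with 20 to 120 N. Pads are 22 mm wide; open, the fingers measure 114 mm over their backs; the gripper's body (76 mm by 85 mm) begins 54 mm behind the grasp point. The pads swing forward as they close: fully open they stand 13 mm farther back than shut.
Start: joints at [1.53, 0.385, 0.008, 0, -1.194, -0.259], TCP at [0.185, 0.597, 0.239] pointing down, gripper open.
Joint ranges: [-3.14, 3.14], [-1.21, 2.06], [-1.07, 1.41], [-3.16, 2.05], [-2.99, -0.16], [-3.1, 3.1]. Speed limits (rad/s): [2.79, 2.79, 3.14, 3.14, 3.14, 3.14].

INTERFACE

Orientations are given as a unit quaternion [w, x, y, z].
In Python, from cell import r gives the robot as it stands.
- The arm moves only by the shell command python3 -m crank 'ROWS' [OPENING] [FORCE]. ROWS is a JSON object of lists of equal length, an entry for each row: "travel": the shift along the tool's x, y, z in cm, a list of three; "roll": the turn about the tool's z in degrees. In form: {"travel": [[x, y, z], ...], "roll": [roll, ...]}. A call has 1 to 5 rows; each row shifts and turns the commanded pose from where the row before left it, along the tool's axes as they then stand; what a row does not reach is not made up. A row lasts 1/8 s, in which the tool goes at most 62.5 mm and 10.7 degrees, less where a joint would pass 70% of its speed; a pose out of reach is approached as far as the arm can. A call with a gripper value outside its range is refused whole. OPENING is the closure in counts, from 0 (fully open) to 255 (shut), set as the call begins (- or left out, the last holds). The fingers move at their own pace and stop on an object; FORCE is the grip in N (left out, the last holds). Time passes only in rows, so rows that do not move let the fingers close. It gives the time, the measured TCP pose, the force, the opening and the grip force at its end, in the units of the state.
- r.get_obs(): the state, without advancing time (a new reading comes with each control period).
- r.capture(name): name is "scene" or "side" or "wrist"; returns the picture (420x560x3 uint8, red, green, blue); there is no depth.
- r.camera_model(name): a dict with "mtx" (3x3 intrinsics, pixels), "extrinsics" (4x4, takes a point from world to camera coordinates); the wrist camera has in their place "T_tool_cam" (4x4, takes a point from camera to tool coordinates, whose origin is the TCP and whose axes are the flange's). Camera axes: x right, y up, looking along -z (the intrinsics and any distortion apply to the point x, -y, -z); pixel columns grow to the right and rows downward; lengths in m; the calibration is good to about 2 mm. A picture is of the moment at which its call begins: read the wrist's pose just before it. camera_model takes no time and is no camera call.
- r.close_job(): hands the job in; it is judged then, once.
The state is a dict: "clock": time; "joint_positions": joint angles; "joint_vel": joint speeds; "tau": joint torques, N m; "tcp_pos": TCP position; "eef_rot": TCP orientation; "contact_force": force on the tool from outside, world axes, zero at the start; "moment": the same for the moment, N m; "width": finger opening in m; "grip_force": force on a finger pad.
Only numpy, scipy, OpenCV 4.12 (cv2) and the standard library are available. Lean on these libraries where they do the work, as an engineer would, in place of code of your own. Each camera call takes 0.05 s, during which the arm holds its last target. There are 200 camera calls.

## Working session

There is one attempt and no reset: what is moved stays moved. The work goes in short steps, Python scripts to look and compute and a shell command to move; the robot and the scene stay as the last step left them, time stands still between calls to the robot, and variables do not carry over. Pictures are saved under pics/ and viewed, at most 10 in all, crops included, and the job is handed in when it is done.

```bash
ls; mkdir -p pics; python3 - <<'E'
from cell import r
import cv2,numpy as np,json
np.set_printoptions(precision=4,suppress=True)
print(r.get_obs())
for n in ["scene","side","wrist"]:
    im=r.capture(n); cv2.imwrite(f"pics/{n}0.png",im[:,:,::-1]); print(n,r.camera_model(n))
a=np.hstack([cv2.imread("pics/scene0.png"),cv2.imread("pics/side0.png")])
E
```

```text
pics
{'clock': 0.0, 'joint_positions': array([ 1.5296,  0.3856,  0.0066, -0.0005, -1.194 , -0.2586]), 'joint_vel': array([-0.0014,  0.0017,  0.0003,  0.0008, -0.0014, -0.0004]), 'tau': array([  0.0004, -39.2293,  18.8403,   4.1861,  -0.0046,   0.    ]), 'tcp_pos': array([0.1844, 0.5966, 0.2382]), 'eef_rot': array([ 0.0011,  0.9888, -0.1494, -0.0001]), 'contact_force': array([ 0.681 ,  0.2505, -0.8993]), 'moment': array([-0.0101, -0.0106,  0.0079]), 'grip_force': 0.0, 'width': 0.08571996185486888}
scene {'mtx': array([[463.4657,   0.    , 288.8143],
       [  0.    , 463.4657, 207.6826],
       [  0.    ,   0.    ,   1.    ]]), 'extrinsics': array([[-0.7434, -0.6688, -0.0009,  0.3536],
       [ 0.3442, -0.3837,  0.8569, -0.2957],
       [-0.5734,  0.6367,  0.5155, -1.4707],
       [ 0.    ,  0.    ,  0.    ,  1.    ]])}
side {'mtx': array([[379.7307,   0.    , 276.0993],
       [  0.    , 379.7307, 207.5503],
       [  0.    ,   0.    ,   1.    ]]), 'extrinsics': array([[ 0.8713, -0.4907,  0.012 , -0.4937],
       [ 0.1562,  0.3003,  0.941 , -0.1708],
       [-0.4653, -0.818 ,  0.3383, -1.2066],
       [ 0.    ,  0.    ,  0.    ,  1.    ]])}
wrist {'mtx': array([[312.6901,   0.    , 280.8824],
       [  0.    , 312.6901, 209.46  ],
       [  0.    ,   0.    ,   1.    ]]), 'T_tool_cam': array([[-0.0001,  0.961 ,  0.2766,  0.0693],
       [ 1.    ,  0.0003, -0.0008,  0.0009],
       [-0.0008,  0.2766, -0.961 , -0.1345],
       [ 0.    ,  0.    ,  0.    ,  1.    ]])}
```

View pics/scene0.png

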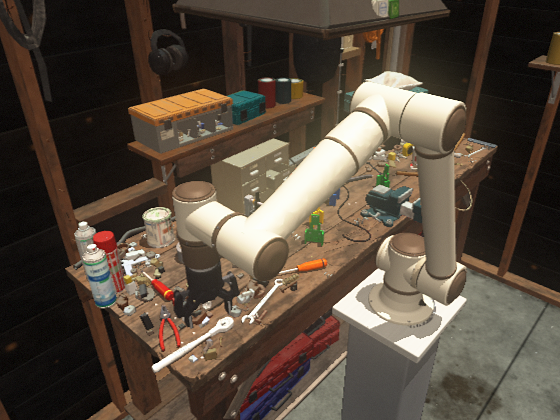

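View pics/side0.png

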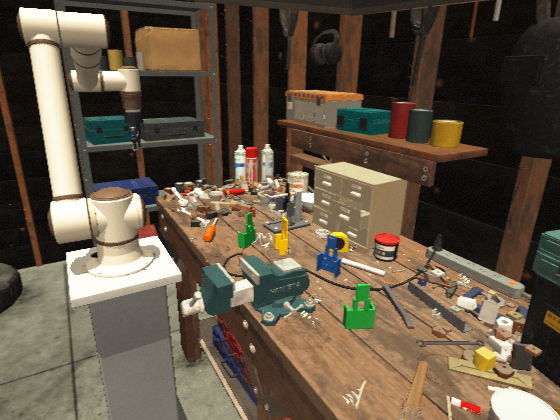

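Side view: the blue channel spacer is at about (328,262) and the yellow one at (281,237). Green look-alikes are at (247,230) and (358,310), and the grey hook stand at about (290,215). By colour, blue is the large one and yellow the small one. I'll confirm with an enlarged crop.

```bash
cat > h.py <<'E'
from cell import r
import cv2,numpy as np
from scipy.spatial.transform import Rotation as R
np.set_printoptions(precision=4,suppress=True)
def cam(n,o=None):
    m=r.camera_model(n)
    if n!="wrist": return m["mtx"],m["extrinsics"]
    T=np.eye(4);q=o["eef_rot"];T[:3,:3]=R.from_quat([q[1],q[2],q[3],q[0]]).as_matrix();T[:3,3]=o["tcp_pos"]
    return m["mtx"],np.linalg.inv(T@m["T_tool_cam"])
def ray(c,u,v):
    K,E=c;d=np.array([(u-K[0,2])/K[0,0],-(v-K[1,2])/K[1,1],-1.]);Rt=E[:3,:3].T
    return -Rt@E[:3,3],Rt@d
def onz(c,u,v,z):
    o,d=ray(c,u,v);return o+d*(z-o[2])/d[2]
def pix(c,p):
    K,E=c;q=E[:3,:3]@np.asarray(p)+E[:3,3];return np.array([K[0,2]+K[0,0]*q[0]/-q[2],K[1,2]-K[1,1]*q[1]/-q[2]])
E
python3 - <<'E'
from h import *
im=cv2.imread("pics/side0.png");c=cam("side")
hsv=cv2.cvtColor(im,cv2.COLOR_BGR2HSV)
for nm,lo,hi in [("blue",(105,120,50),(125,255,255)),("yel",(20,150,90),(32,255,255)),("green",(50,130,60),(75,255,255))]:
    m=cv2.inRange(hsv,lo,hi);n,l,s,ce=cv2.connectedComponentsWithStats(m)
    for i in range(1,n):
        if s[i,4]>80: x,y,w,h,a=s[i];print(nm,s[i],ce[i],"foot",onz(c,x+w/2,y+h,0),"top",onz(c,ce[i][0],y,.12))
a=cv2.resize(im[190:340,225:395],None,fx=4.4,fy=4,interpolation=cv2.INTER_CUBIC);cv2.imwrite("pics/c1.png",cv2.resize(im[185:335,225:395],(680,600),interpolation=cv2.INTER_CUBIC))
E
```

```text
blue [131 178  25   9  99] [143.8485 181.4949] foot [0.2296 0.8046 0.    ] top [0.1893 0.5319 0.12  ]
blue [111 180  25   9 134] [123.3433 184.0373] foot [0.1329 0.8142 0.    ] top [0.1041 0.5383 0.12  ]
blue [132 187  26  18 233] [146.9442 193.8798] foot [0.1785 0.5141 0.    ] top [0.1722 0.3843 0.12  ]
blue [317 235  23  42 517] [329.2089 257.8549] foot [ 0.5246 -0.3923  0.    ] top [ 0.5426 -0.3601  0.12  ]
yel [108  50  14  19 145] [114.0483  59.1517] foot [ 7052.4444 52461.1138     0.    ] top [ -1.635  -12.3138   0.12  ]
yel [431 120  32  28 490] [447.1388 134.1286] foot [2.6309 0.8203 0.    ] top [3.4019 1.4358 0.12  ]
yel [275 216  13  39 316] [282.0949 237.7785] foot [ 0.4733 -0.2023  0.    ] top [ 0.4978 -0.1601  0.12  ]
yel [330 232  19  20 165] [342.0121 240.497 ] foot [ 0.6582 -0.2755  0.    ] top [ 0.5905 -0.3602  0.12  ]
yel [473 349  23  23 290] [483.2    361.9207] foot [ 0.5763 -0.8524  0.    ] top [ 0.4835 -0.8856  0.12  ]
green [238 212  18  36 347] [246.8646 233.1009] foot [ 0.3949 -0.1007  0.    ] top [ 0.4101 -0.0713  0.12  ]
green [343 284  32  45 947] [359.7624 310.1457] foot [ 0.4421 -0.6228  0.    ] top [ 0.4374 -0.6155  0.12  ]
```

View pics/c1.png

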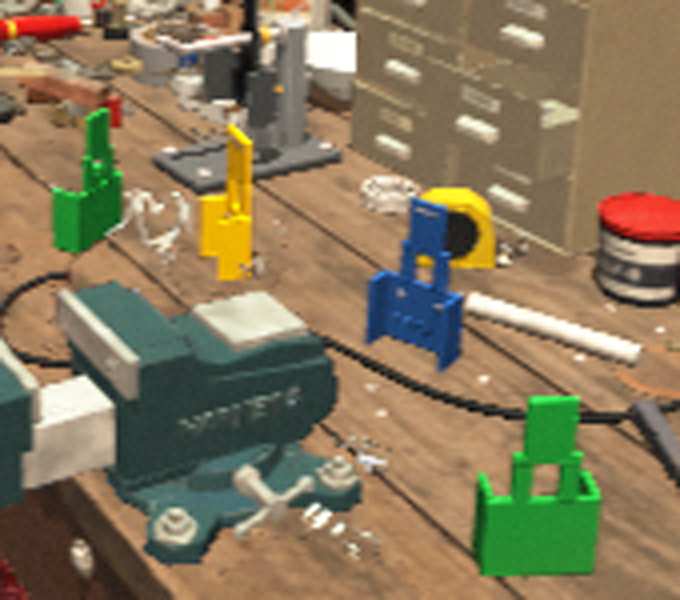

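Enlarged, blue (side px 328,260) is the only blue channel spacer and yellow (282,238) the only yellow one. The greens are look-alikes. The hook's bar points left in the image, with its tip near side px (266,194). Next I work out the rough stand points and the travel to a close look.

```bash
cat >> h.py <<'E'
def go(p,yaw=None,zoff=0):
    """tool-axis deltas (cm) to world point p; roll (deg) so that tool x has world yaw"""
    o=r.get_obs();q=o["eef_rot"];M=R.from_quat([q[1],q[2],q[3],q[0]]).as_matrix()
    y=np.degrees(np.arctan2(M[1,0],M[0,0]))
    print("tcp",o["tcp_pos"],"yaw",y.round(2),"zaxis",M[:,2],"travel cm",(M.T@(np.asarray(p)-o["tcp_pos"])*100).round(2),"roll", None if yaw is None else -((yaw-y+180)%360-180),"F",o["contact_force"],"t",o["clock"])
E
python3 - <<'E'
from h import *
c=cam("side")
print("tip",onz(c,266,194.5,.143),"base corners",[onz(c,*p,.012) for p in [(263,225),(274,232),(310,224)]])
go((.40,.33,.32)); go((.45,-.08,.35))
E
```

```text
tip [0.5263 0.0082 0.143 ] base corners [array([0.5261, 0.032 , 0.012 ]), array([ 0.5308, -0.0474,  0.012 ]), array([ 0.6939, -0.0446,  0.012 ])]
tcp [0.1844 0.5967 0.2385] yaw -17.18 zaxis [-0.0004 -0.0016 -1.    ] travel cm [28.48 19.13 -8.12] roll None F [-0.0423 -0.9333 -0.6875] t 0.15
tcp [0.1844 0.5967 0.2385] yaw -17.18 zaxis [-0.0004 -0.0016 -1.    ] travel cm [ 45.36  56.83 -11.05] roll None F [-0.0423 -0.9333 -0.6875] t 0.15
```

```bash
python3 -m crank '{"travel": [[5.4,3.2,-2],[5.4,3.2,-2],[5.4,3.2,-2],[5.4,3.2,-2],[5.4,3.2,-2]], "roll": [0,0,0,0,0]}'
python3 -c "
from h import *
go((.54,-.17,.36),0)"
```

```text
clock: 0.78
tcp_pos: [0.3853, 0.3747, 0.3347]
eef_rot: [0.0, 0.989, -0.149, -0.0]
contact_force: [1.0, 0.9, -0.6]
width: 0.0854
grip_force: 0.0
tcp [0.3853 0.3747 0.3347] yaw -17.15 zaxis [-0.0002 -0.0001 -1.    ] travel cm [30.85 47.49 -2.53] roll -17.153598185551687 F [ 1.0028  0.9176 -0.6302] t 0.775
```

```bash
python3 -m crank '{"travel": [[3,5,-0.3],[3,5,-0.3],[3,5,-0.3],[3,5,-0.3],[3,5,-0.3]], "roll": [0,0,0,0,0]}' >/dev/null
python3 -m crank '{"travel": [[3,4.5,-0.3],[3,4.5,-0.3],[3,4.5,-0.3],[2.5,4,0],[2,3,0]], "roll": [0,0,0,0,0]}' >/dev/null
python3 -m crank '{"travel": [[0,0,0],[0,0,0],[0,0,0]], "roll": [-8.6,-8.6,0]}'
python3 - <<'E'
from h import *
go((.54,-.17,.36),0)
o=r.get_obs();im=r.capture("wrist");cv2.imwrite("pics/w1.png",im[:,:,::-1]);np.save("w1.npy",o,allow_pickle=True)
E
```

```text
clock: 2.4
tcp_pos: [0.5222, -0.1426, 0.3578]
eef_rot: [-0.0, 1.0, -0.001, -0.0]
contact_force: [-0.5, 0.4, -0.1]
width: 0.0855
grip_force: 0.0
tcp [ 0.5222 -0.1426  0.3578] yaw -0.1 zaxis [-0.0008  0.0002 -1.    ] travel cm [ 1.79  2.74 -0.22] roll -0.09890722486471759 F [-0.5104  0.3765 -0.1144] t 2.4
```

View pics/w1.png

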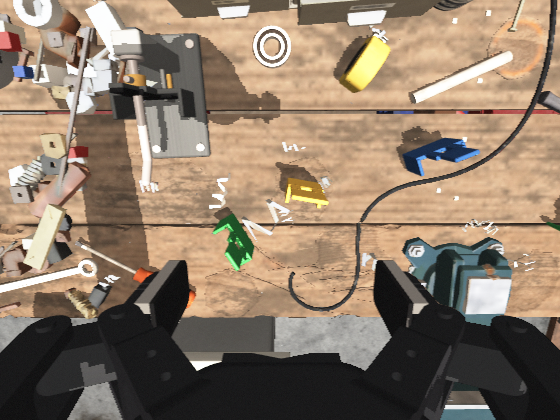

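Wrist view: blue spacer at (440,155), yellow at (305,190), green look-alike at (235,243), and the stand at (175,95) with its hook tip at (150,188). I'll enlarge the blue, yellow and stand regions for edge points.

```bash
python3 - <<'E'
import cv2,numpy as np
im=cv2.imread("pics/w1.png")
f=lambda a,s:cv2.resize(a,s,interpolation=cv2.INTER_CUBIC)
A=f(im[130:180,395:487],(460,250));B=f(im[170:212,275:335],(340,250)) 
C=f(im[20:200,95:225],(253,350))
D=f(im[80:200,110:170],(175,350))
out=np.zeros((600,800,3),np.uint8);out[:250,:460]=A;out[:250,460:]=B[:, :340];out[250:,:253]=C;out[250:,300:475]=D
cv2.imwrite("pics/c2.png",out)
E
```

```text
(no output)
```

View pics/c2.png

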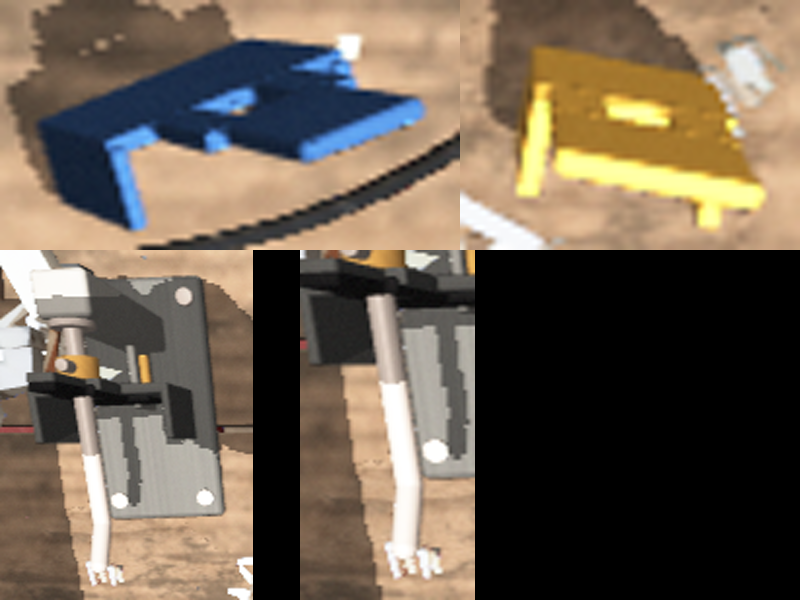

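Crop: the bright top faces of the tabs, the bar's bend (wrist px 146.7,158.8) and the base edges are all clear. Both spacers' lips face down in the image, roughly towards -x.

```bash
python3 - <<'E'
from h import *
o=np.load("w1.npy",allow_pickle=True).item();c=cam("wrist",o)
for n,a,b in [("blue",(456.2,160),(479,151.6)),("yellow",(292.6,197),(327.8,202.5))]:
    A,B=onz(c,*a,.12),onz(c,*b,.12);d=B-A;print(n,(A+B)/2,"w",np.linalg.norm(d),"yaw plate",np.degrees(np.arctan2(-d[0]*-1,-d[1]*1)), d)
b=onz(c,146.7,158.8,.13);s=onz(c,137.4,95.4,.13);print("bend",b,"stop~",s,"dir",(s-b)/np.linalg.norm(s-b),np.linalg.norm(s-b),"tip",onz(c,145.3,182.8,.143))
p=[onz(c,*q,.012) for q in [(199.3,34.3),(209,155.7),(152.6,157.2)]];print(p,np.degrees(np.arctan2(p[0][1]-p[1][1],p[0][0]-p[1][0])),np.linalg.norm(p[0]-p[1]))
E
```

```text
blue [ 0.5493 -0.3638  0.12  ] w 0.027140157525474662 yaw plate 21.14250188977045 [ 0.0098 -0.0253  0.    ]
yellow [ 0.4961 -0.1794  0.12  ] w 0.04396674362004113 yaw plate -9.227947806679074 [-0.0071 -0.0434  0.    ]
bend [0.5477 0.0111 0.13  ] stop~ [0.6165 0.013  0.13  ] dir [0.9996 0.0266 0.    ] 0.06878519684134025 tip [0.5222 0.0104 0.143 ]
[array([ 0.7037, -0.0315,  0.012 ]), array([ 0.538, -0.034,  0.012]), array([0.5359, 0.0522, 0.012 ])] 0.8563109666551391 0.16564880105352067
```

```bash
python3 - <<'E'
from h import *
c=cam("side");print("cab",onz(c,314,226,0),onz(c,368.7,247.5,0))
print(r.get_obs()["joint_positions"])
go((.5493,-.3638,.17),21)
E
```

```text
cab [ 0.7132 -0.0452  0.    ] [ 0.7705 -0.2956  0.    ]
[ 0.0334  0.1801  0.0164 -0.0001 -1.4077  1.5352]
tcp [ 0.5222 -0.1424  0.3579] yaw -0.13 zaxis [-0.0006  0.0001 -1.    ] travel cm [ 2.77 22.13 18.79] roll -21.129337012269644 F [0.0896 0.3104 0.7434] t 2.45
```

```bash
python3 -m crank '{"travel": [[0.6,4.5,2],[0.6,4.5,2],[0.6,4.5,2],[0.6,4.5,2],[0.4,4.1,2]], "roll": [0,0,0,0,0]}' >/dev/null
python3 -m crank '{"travel": [[0,0,0],[0,0,0],[0,0,0],[0,0,0],[0,0,0]], "roll": [10.6,10.6,10.6,10.6,10.6]}' >/dev/null
python3 -m crank '{"travel": [[0,0,0],[0,0,0],[0,0,0],[0,0,0],[0,0,0]], "roll": [10.6,10.6,10.6,10.6,10.6]}' >/dev/null
python3 -m crank '{"travel": [[0,0,0],[0,0,0],[0,0,0],[0,0,0],[0,0,0]], "roll": [10.6,10.6,10.6,10.6,10.6]}' >/dev/null
python3 -m crank '{"travel": [[0,0,0]], "roll": [0]}'
python3 - <<'E'
from h import *
go((.5493,-.3638,.092),-159)
o=r.get_obs();im=r.capture("wrist");cv2.imwrite("pics/w2.png",im[:,:,::-1]);np.save("w2.npy",o,allow_pickle=True)
E
```

```text
clock: 5.08
tcp_pos: [0.5505, -0.3631, 0.2581]
eef_rot: [-0.0, -0.183, 0.983, 0.0]
contact_force: [0.3, 0.4, 0.5]
width: 0.0855
grip_force: 0.0
tcp [ 0.5505 -0.3631  0.2581] yaw -158.93 zaxis [-0.0002  0.0001 -1.    ] travel cm [ 0.14 -0.02 16.61] roll 0.07171004574175299 F [0.2918 0.4272 0.4649] t 5.075
```

View pics/w2.png

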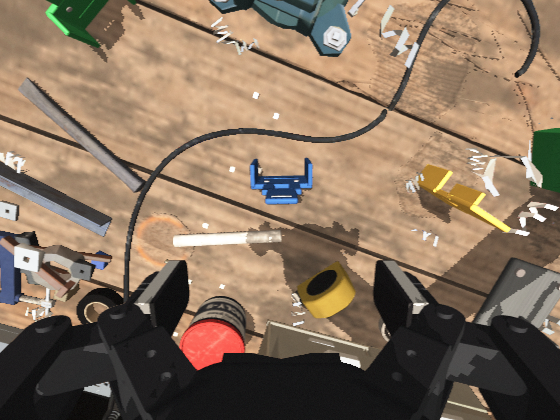

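Blue is upright and square in view at (281,185), with its tab top strip near (282,201). Check it once, then descend.

```bash
python3 - <<'E'
from h import *
o=np.load("w2.npy",allow_pickle=True).item();c=cam("wrist",o)
im=cv2.imread("pics/w2.png");h=cv2.cvtColor(im,cv2.COLOR_BGR2HSV)[150:215,240:325];m=cv2.inRange(h,(100,120,150),(125,255,255))
n,l,s,ce=cv2.connectedComponentsWithStats(m)
for i in range(1,n):
    if s[i,4]>30:print(s[i]+[240,150,0,0,0])
    if s[i,4]>30 and s[i,1]>40:
        p=(l==i).nonzero();b=cv2.minAreaRect(np.c_[p[1]+240,p[0]+150].astype(np.float32));print(b)
        C=onz(c,*b[0],.12);print(C);go((C[0],C[1],.092),-159)
E
```

```text
[250 165  14  24 129]
[300 164  12  24 135]
[264 178  34   1  34]
[274 184  15   5  60]
[266 198  32   6 177]
((281.5, 200.5), (5.0, 31.0), 90.0)
[ 0.5489 -0.3635  0.12  ]
tcp [ 0.5505 -0.3632  0.2581] yaw -158.86 zaxis [-0.0001  0.0001 -1.    ] travel cm [ 0.16  0.03 16.61] roll 0.1449369722731717 F [ 0.4575 -0.0502  1.2372] t 5.125
```

```bash
python3 -m crank '{"travel": [[0.1,0,4],[0,0,4],[0,0,4],[0,0,2.6],[0,0,1.5]], "roll": [0,0,0,0,0]}' - 60
python3 -c "
from h import *
go((.5493,-.3638,.092),-159)"
```

```text
clock: 5.75
tcp_pos: [0.549, -0.3635, 0.0955]
eef_rot: [-0.001, -0.183, 0.983, 0.001]
contact_force: [-0.4, 0.0, -0.7]
width: 0.0857
grip_force: 0.0
tcp [ 0.549  -0.3635  0.0955] yaw -158.89 zaxis [-0.0021  0.0008 -1.    ] travel cm [-0.02 -0.04  0.35] roll 0.10695752918124413 F [-0.3836  0.0129 -0.7311] t 5.75
```

```bash
python3 -m crank '{"travel": [[0,0,0.2],[0,0,0],[0,0,0],[0,0,0],[0,0,0]], "roll": [0,0,0,0,0]}' 255 80
python3 -m crank '{"travel": [[0,0,0],[0,0,0],[0,0,0]], "roll": [0,0,0]}'
```

```text
clock: 6.38
tcp_pos: [0.5502, -0.3639, 0.0968]
eef_rot: [0.001, -0.183, 0.983, -0.001]
contact_force: [-0.7, 2.2, 5.8]
width: 0.0282
grip_force: 78.8
clock: 6.75
tcp_pos: [0.5502, -0.3639, 0.0968]
eef_rot: [0.001, -0.183, 0.983, -0.001]
contact_force: [-0.6, 2.1, 6.3]
width: 0.0284
grip_force: 78.8
```

```bash
python3 -m crank '{"travel": [[0,0,-2],[0,0,-4],[0,0,-5],[0,0,-5],[0,0,-1]], "roll": [0,0,0,0,0]}'
python3 -m crank '{"travel": [[0,0,0],[0,0,0]], "roll": [0,0]}'
python3 -c "
from h import *
go((.465,.0105,.26),-179)"
```

```text
clock: 7.38
tcp_pos: [0.5507, -0.3645, 0.2691]
eef_rot: [0.003, -0.182, 0.983, -0.002]
contact_force: [-0.1, -0.3, -1.8]
width: 0.0284
grip_force: 79.3
clock: 7.62
tcp_pos: [0.5485, -0.3631, 0.2621]
eef_rot: [-0.002, -0.182, 0.983, 0.002]
contact_force: [0.0, 0.7, -3.1]
width: 0.0281
grip_force: 79.2
tcp [ 0.5485 -0.3631  0.2621] yaw -159.0 zaxis [-0.0046  0.0027 -1.    ] travel cm [-5.6  37.87  0.35] roll 20.001749020653847 F [ 0.0429  0.7066 -3.1118] t 7.625
```

```bash
python3 -m crank '{"travel": [[-0.5,3.5,0],[-0.7,5,0],[-0.7,5,0],[-0.7,5,0],[-0.8,5,0]], "roll": [0,0,0,0,0]}' >/dev/null
python3 -m crank '{"travel": [[-0.7,5,0],[-0.7,5,0],[-0.6,3.2,0],[0,0,0],[0,0,0]], "roll": [0,0,0,10,10]}' >/dev/null
python3 -m crank '{"travel": [[0,0,0],[0,0,0]], "roll": [0,0]}'
python3 - <<'E'
from h import *
go((.465,.0105,.173),-179)
o=r.get_obs();im=r.capture("wrist");cv2.imwrite("pics/w3.png",im[:,:,::-1]);np.save("w3.npy",o,allow_pickle=True)
im=r.capture("side");cv2.imwrite("pics/s3.png",im[:,:,::-1])
w=cv2.imread("pics/w3.png");s=cv2.resize(cv2.imread("pics/s3.png")[130:250,230:330],(480,576),interpolation=cv2.INTER_CUBIC)
out=np.zeros((600,800,3),np.uint8);out[:576,:480]=s;out[:240,480:]=cv2.resize(w,(320,240))
cv2.imwrite("pics/c3.png",out)
E
```

```text
clock: 9.12
tcp_pos: [0.4679, -0.002, 0.2643]
eef_rot: [-0.001, -0.01, 1.0, -0.0]
contact_force: [0.4, 0.1, -3.0]
width: 0.0286
grip_force: 79.7
tcp [ 0.4679 -0.002   0.2643] yaw -178.85 zaxis [-0.0019 -0.0005 -1.    ] travel cm [0.25 1.26 9.13] roll 0.149403901617859 F [ 0.4274  0.0747 -2.9548] t 9.125
```

View pics/c3.png

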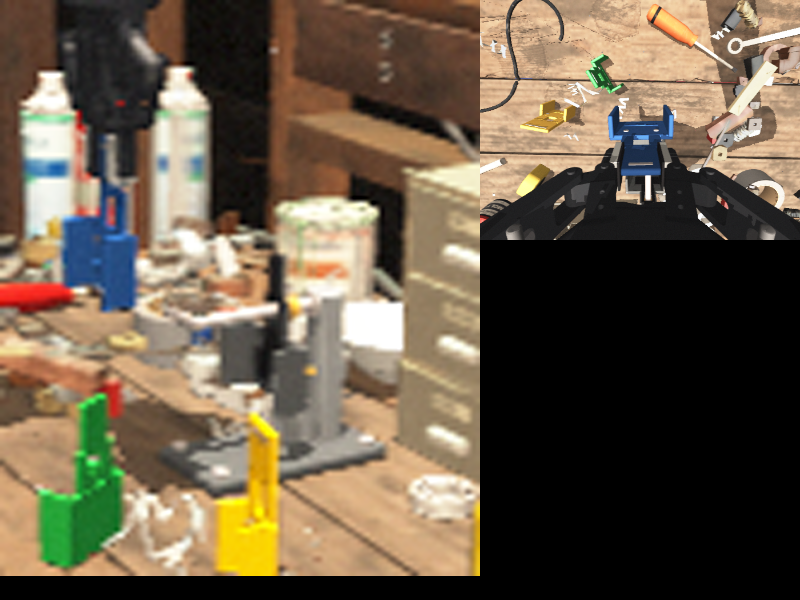

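Side view: blue hangs upright in the gripper in front of the hook (tip at side px 269,196). The wrist view shows the bar just behind the tab. Centre it, then measure the bar against the tab in the wrist image.

```bash
python3 -m crank '{"travel": [[0.2,1.2,2],[0,0,2],[0,0,0]], "roll": [0,0,0]}'
python3 - <<'E'
from h import *
o=r.get_obs();im=r.capture("wrist")[:,:,::-1];c=cam("wrist",o);cv2.imwrite("pics/w4.png",im)
g=cv2.cvtColor(im,cv2.COLOR_BGR2HSV)
for v in range(296,350,6):
    row=g[v,230:340]; b=np.where((row[:,1]<70)&(row[:,2]>130))[0]+230
    bl=np.where((row[:,0]>100)&(row[:,0]<125)&(row[:,1]>120))[0]+230
    print(v,"bar",(b.min(),b.max(),len(b),onz(c,b.mean(),v,.135)) if len(b) else None,"blue",(bl.min(),bl.max()) if len(bl) else None)
cv2.imwrite("pics/c4.png",cv2.resize(im[180:400,200:380],(660,600)[::1],interpolation=cv2.INTER_CUBIC))
go((.465,.0105,.173),-179)
E
```

```text
clock: 9.6
tcp_pos: [0.465, 0.0098, 0.2238]
eef_rot: [-0.002, -0.009, 1.0, -0.001]
contact_force: [0.5, -0.3, -1.7]
width: 0.0284
grip_force: 79.6
296 bar None blue (np.int64(246), np.int64(316))
302 bar None blue (np.int64(246), np.int64(316))
308 bar (np.int64(250), np.int64(312), 47, array([0.5409, 0.0121, 0.135 ])) blue None
314 bar (np.int64(249), np.int64(314), 25, array([0.5466, 0.01  , 0.135 ])) blue None
320 bar (np.int64(250), np.int64(287), 23, array([0.5524, 0.0005, 0.135 ])) blue None
326 bar (np.int64(250), np.int64(315), 42, array([0.5581, 0.0046, 0.135 ])) blue None
332 bar (np.int64(239), np.int64(322), 17, array([0.5638, 0.009 , 0.135 ])) blue None
338 bar (np.int64(276), np.int64(287), 12, array([0.5697, 0.0113, 0.135 ])) blue None
344 bar (np.int64(238), np.int64(323), 18, array([0.5757, 0.0058, 0.135 ])) blue None
tcp [0.466  0.0099 0.225 ] yaw -178.94 zaxis [-0.001  -0.0008 -1.    ] travel cm [0.09 0.07 5.2 ] roll 0.06048397012543205 F [ 0.0746 -0.4779 -1.3043] t 9.65
```

View pics/c4.png

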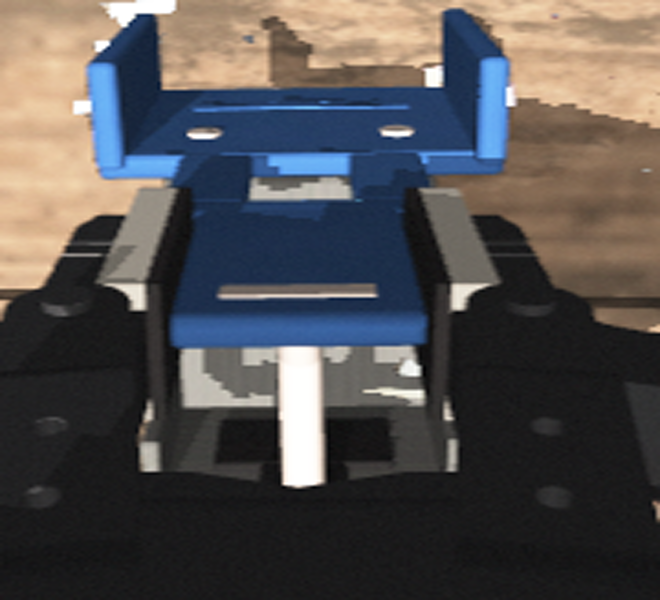

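The bar (crop cols 279–326) lies centred behind the tab (173–427), so the lateral offset is about 1 mm. Check the grasp height and pitch by projecting known points.

```bash
python3 - <<'E'
from h import *
o=r.get_obs();c=cam("wrist",o);t=o["tcp_pos"]
def P(x,y,z):
    p=pix(c,t+[x,y,z-.0968]);return p,(p-[200,180])*[660/180,600/220]
print("tab top front/back",P(-.003,-.015,.12),P(.003,-.015,.12))
print("lip tip top",P(-.025,-.034,.055),P(-.025,.034,.055)," foot tip",P(-.025,-.034,0),"plate front at lip height",P(-.003,-.034,.055))
E
python3 -m crank '{"travel": [[0,0.1,2.5],[0,0,2],[0,0,0.7],[0,0,0],[0,0,0]], "roll": [0,0,0,0,0]}'
python3 -c "
from h import *
go((.51,.011,.173),-179)"
```

```text
tab top front/back (array([245.3996, 295.108 ]), array([166.4653, 313.9309])) (array([245.5856, 308.1913]), array([167.1471, 349.6126]))
lip tip top (array([224.5943, 201.0682]), array([90.1791, 57.4588])) (array([341.3323, 203.1856]), array([518.2185,  63.2335]))  foot tip (array([237.3622, 182.9432]), array([136.9948,   8.0269])) plate front at lip height (array([225.7211, 236.5303]), array([ 94.3106, 154.1736]))
clock: 10.28
tcp_pos: [0.4669, 0.0113, 0.1743]
eef_rot: [0.001, -0.009, 1.0, 0.0]
contact_force: [-0.5, -0.1, -1.5]
width: 0.028
grip_force: 79.7
tcp [0.4669 0.0113 0.1743] yaw -178.96 zaxis [ 0.0023  0.0005 -1.    ] travel cm [-4.31 -0.11  0.14] roll 0.04284313302323994 F [-0.499  -0.0969 -1.4967] t 10.275
```

```bash
python3 -m crank '{"travel": [[-1.5,0,0.1],[-2,0,0],[-2,0,0],[-0.8,0,0],[0,0,0]], "roll": [0,0,0,0,0]}'
python3 - <<'E'
from h import *
go((.548,.011,.164),-179)
im=r.capture("side");cv2.imwrite("pics/s5.png",cv2.resize(im[170:240,240:320,::-1],(640,560),interpolation=cv2.INTER_CUBIC))
E
```

```text
clock: 10.9
tcp_pos: [0.5295, 0.0122, 0.1719]
eef_rot: [-0.0, -0.009, 1.0, -0.0]
contact_force: [-0.2, 0.6, -2.2]
width: 0.0281
grip_force: 79.7
tcp [0.5295 0.0122 0.1719] yaw -179.0 zaxis [-0.0003 -0.0001 -1.    ] travel cm [-1.85 -0.16  0.79] roll 0.004063317285130097 F [-0.2     0.5532 -2.2146] t 10.9
```

View pics/s5.png

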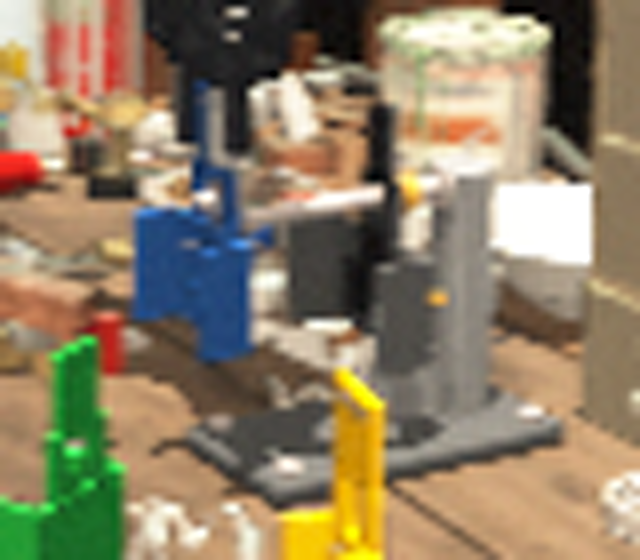

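Threaded: the bar's tip shows through the hole at crop (205,198) and no forces are felt. Follow the bend down and onto the level bar.

```bash
python3 -m crank '{"travel": [[-0.6,-0.1,0.2],[-0.6,0,0.3],[-0.7,0,0.3],[-1,0,0.5],[-1,0,0.2]], "roll": [0,0,0,0,0]}'
python3 -m crank '{"travel": [[-0.5,0,0],[0,0,0]], "roll": [0,0]}'
python3 -c "
from h import *
go((.598,.012,.157),-179)"
```

```text
clock: 11.58
tcp_pos: [0.5686, 0.0119, 0.1566]
eef_rot: [-0.0, -0.009, 1.0, -0.0]
contact_force: [-0.5, 0.4, -1.4]
width: 0.0284
grip_force: 79.7
clock: 11.82
tcp_pos: [0.5734, 0.012, 0.1571]
eef_rot: [-0.0, -0.009, 1.0, -0.0]
contact_force: [-1.0, 0.3, -1.5]
width: 0.0285
grip_force: 79.7
tcp [0.5734 0.012  0.1571] yaw -178.99 zaxis [-0.0001 -0.0001 -1.    ] travel cm [-2.46 -0.05  0.01] roll 0.014745862453111158 F [-1.0343  0.2912 -1.4824] t 11.825
```

```bash
python3 -m crank '{"travel": [[-0.6,0,0],[-0.6,0,0],[-0.4,0,0],[-0.3,0,0],[0,0,0]], "roll": [0,0,0,0,0]}'
python3 -m crank '{"travel": [[-0.3,0,0],[-0.2,0,0],[0,0,0]], "roll": [0,0,0]}'
```

```text
clock: 12.45
tcp_pos: [0.5922, 0.0124, 0.1571]
eef_rot: [-0.0, -0.009, 1.0, -0.0]
contact_force: [-0.4, -0.7, -1.8]
width: 0.0279
grip_force: 79.7
clock: 12.82
tcp_pos: [0.5972, 0.0125, 0.1572]
eef_rot: [0.0, -0.009, 1.0, 0.0]
contact_force: [-0.0, 0.5, -2.5]
width: 0.0284
grip_force: 79.7
```

```bash
for i in 1; do python3 -m crank '{"travel": [[-0.2,0,0],[-0.2,0,0],[0,0,0]], "roll": [0,0,0]}'; python3 -m crank '{"travel": [[-0.2,0,0],[-0.2,0,0],[0,0,0]], "roll": [0,0,0]}'; done
```

```text
clock: 13.2
tcp_pos: [0.6012, 0.0126, 0.1571]
eef_rot: [0.0, -0.009, 1.0, -0.0]
contact_force: [-0.3, -0.6, -1.7]
width: 0.0284
grip_force: 79.7
clock: 13.58
tcp_pos: [0.6052, 0.0126, 0.1571]
eef_rot: [0.0, -0.009, 1.0, -0.0]
contact_force: [0.4, 0.2, -2.0]
width: 0.0284
grip_force: 79.7
```

```bash
python3 -m crank '{"travel": [[-0.2,0,0],[0,0,0]], "roll": [0,0]}'; python3 -m crank '{"travel": [[-0.2,0,0],[0,0,0]], "roll": [0,0]}'; python3 -m crank '{"travel": [[-0.2,0,0],[0,0,0]], "roll": [0,0]}'
```

```text
clock: 13.82
tcp_pos: [0.6072, 0.0126, 0.1572]
eef_rot: [0.0, -0.009, 1.0, 0.0]
contact_force: [-0.2, -1.2, -1.7]
width: 0.0283
grip_force: 79.7
clock: 14.08
tcp_pos: [0.6092, 0.0127, 0.1572]
eef_rot: [0.0, -0.009, 1.0, -0.0]
contact_force: [0.8, 0.0, -1.2]
width: 0.0282
grip_force: 79.7
clock: 14.32
tcp_pos: [0.6112, 0.0127, 0.1572]
eef_rot: [0.0, -0.009, 1.0, 0.0]
contact_force: [0.0, -0.3, -1.8]
width: 0.0285
grip_force: 79.7
```

```bash
python3 -m crank '{"travel": [[-0.2,0,0],[0,0,0]], "roll": [0,0]}'; python3 -m crank '{"travel": [[-0.15,0,0],[0,0,0]], "roll": [0,0]}'; python3 -m crank '{"travel": [[-0.1,0,0],[0,0,0]], "roll": [0,0]}'
```

```text
clock: 14.58
tcp_pos: [0.6132, 0.0128, 0.1571]
eef_rot: [-0.0, -0.009, 1.0, -0.0]
contact_force: [-0.4, 0.2, -2.2]
width: 0.0284
grip_force: 79.7
clock: 14.82
tcp_pos: [0.6134, 0.0127, 0.157]
eef_rot: [-0.001, -0.009, 1.0, -0.0]
contact_force: [-4.6, 1.1, 0.1]
width: 0.0284
grip_force: 79.9
clock: 15.08
tcp_pos: [0.6135, 0.0126, 0.157]
eef_rot: [-0.002, -0.009, 1.0, -0.0]
contact_force: [-6.8, 0.9, 0.8]
width: 0.0281
grip_force: 80.1
```

```bash
python3 -m crank '{"travel": [[-0.1,0,0],[0,0,0],[0,0,0],[0,0,0],[0,0,0]], "roll": [0,0,0,0,0]}'; python3 -m crank '{"travel": [[0,0,0],[0,0,0],[0,0,0],[0,0,0],[0,0,0]], "roll": [0,0,0,0,0]}'
python3 - <<'E'
from h import *
im=r.capture("side");cv2.imwrite("pics/s6.png",cv2.resize(im[170:240,240:320,::-1],(640,560),interpolation=cv2.INTER_CUBIC))
print(r.get_obs()["moment"])
E
```

```text
clock: 15.7
tcp_pos: [0.6135, 0.0126, 0.157]
eef_rot: [-0.003, -0.009, 1.0, -0.0]
contact_force: [-9.6, 1.4, 2.8]
width: 0.0282
grip_force: 80.3
clock: 16.32
tcp_pos: [0.6135, 0.0126, 0.157]
eef_rot: [-0.003, -0.009, 1.0, -0.0]
contact_force: [-9.1, 1.5, 2.8]
width: 0.0284
grip_force: 80.3
[ 0.4002  2.474  -0.0397]
```

View pics/s6.png

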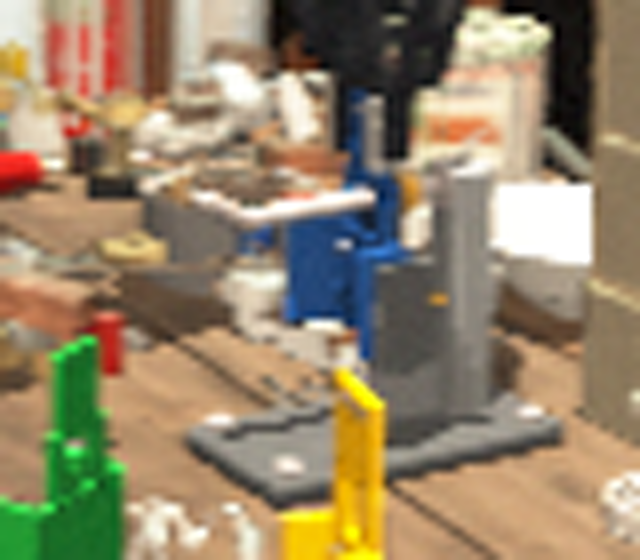

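Blue is home on the bar within the stop's lips, and 9 N was held for over a second. Relax, lower and release.

```bash
python3 -m crank '{"travel": [[0.25,0,0],[0,0,0.2],[0,0,0]], "roll": [0,0,0]}'
python3 -m crank '{"travel": [[0,0,0],[0,0,0],[0,0,0],[0,0,0]], "roll": [0,0,0,0]}' 0
python3 -m crank '{"travel": [[0,0,0],[0,0,-2],[0,0,-4],[0,0,-4],[0,0,-2]], "roll": [0,0,0,0,0]}'
python3 - <<'E'
from h import *
im=r.capture("wrist");cv2.imwrite("pics/w7.png",im[:,:,::-1]);s=r.capture("side")[170:240,240:320,::-1]
out=np.zeros((420,800,3),np.uint8);out[:,:400]=cv2.resize(im[100:420,100:405,::-1],(400,420));out[:,400:]=cv2.resize(s,(400,420),interpolation=cv2.INTER_CUBIC);cv2.imwrite("pics/c7.png",out)
go((.4961,-.1794,.27),-9.2+180)
E
```

```text
clock: 16.75
tcp_pos: [0.6135, 0.0126, 0.155]
eef_rot: [-0.001, -0.009, 1.0, -0.0]
contact_force: [-4.3, -0.5, 0.9]
width: 0.0281
grip_force: 80.0
clock: 17.25
tcp_pos: [0.6144, 0.0128, 0.1554]
eef_rot: [0.0, -0.009, 1.0, 0.0]
contact_force: [0.1, 0.3, -0.3]
width: 0.0854
grip_force: 0.0
clock: 17.88
tcp_pos: [0.6149, 0.0128, 0.2781]
eef_rot: [0.002, -0.009, 1.0, 0.0]
contact_force: [0.0, 0.1, -0.6]
width: 0.0858
grip_force: 0.0
tcp [0.6153 0.0129 0.2783] yaw -178.96 zaxis [ 0.0063  0.001  -1.    ] travel cm [ 12.27 -19.01   0.74] roll 10.235475875437146 F [-0.242   0.3886 -0.8093] t 17.975
```

View pics/c7.png

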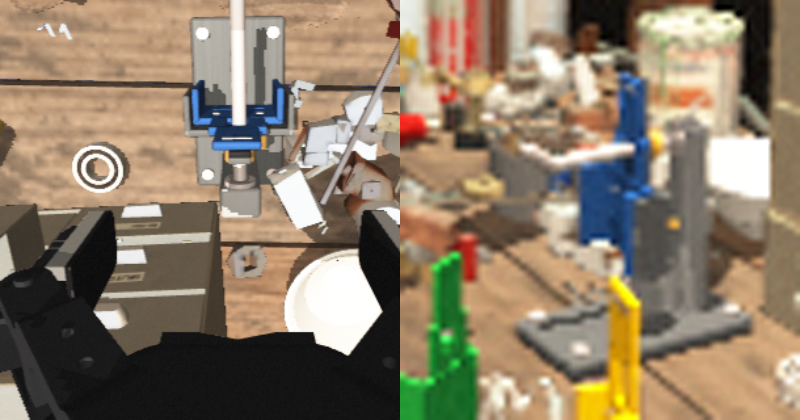

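Blue hangs home, upright and square between the stop's lips, with the tab at crop (237,140). This was picture 11, one over the 10 allowed, so from here I work by measurement only. Move to yellow.

```bash
python3 -m crank '{"travel": [[2.4,-3.8,0.2],[2.5,-3.8,0.2],[2.5,-3.8,0.2],[2.5,-3.8,0.2],[2.4,-3.8,0]], "roll": [0,0,0,0,0]}' >/dev/null
python3 -m crank '{"travel": [[0,0,0],[0,0,0],[0,0,0]], "roll": [10.2,0,0]}'
python3 - <<'E'
from h import *
o=r.get_obs();im=r.capture("wrist")[:,:,::-1].copy();cv2.imwrite("pics/w8.png",im);c=cam("wrist",o)
u,v=pix(c,(.4961,-.1794,.12)).astype(int);print(u,v)
h=cv2.cvtColor(im,cv2.COLOR_BGR2HSV);x0,y0=u-60,v-50
m=cv2.inRange(h[y0:v+40,x0:u+60],(18,120,60),(35,255,255));n,l,s,ce=cv2.connectedComponentsWithStats(m)
V=h[y0:v+40,x0:u+60,2]
for i in range(1,n):
    if s[i,4]>60:
        print(s[i]+[x0,y0,0,0,0])
        for rr in range(s[i,1],s[i,1]+s[i,3],2):
            k=np.where(l[rr]==i)[0];print(rr+y0,k.min()+x0,k.max()+x0,len(k),int(np.median(V[rr,k])))
E
```

```text
clock: 18.98
tcp_pos: [0.4944, -0.1791, 0.2665]
eef_rot: [-0.001, 0.079, 0.997, 0.0]
contact_force: [0.9, -0.3, -0.4]
width: 0.0851
grip_force: 0.0
281 201
[ 258  159   50   46 1126]
159 263 265 3 184
161 262 303 8 174
163 261 304 10 171
165 260 306 11 170
167 259 306 9 232
169 259 306 9 232
171 259 306 9 235
173 259 306 10 224
175 263 306 7 235
177 263 306 42 172
179 263 305 41 217
181 263 306 34 174
183 263 305 40 178
185 262 305 31 177
187 261 305 36 180
189 262 304 43 181
191 262 304 43 172
193 261 304 44 174
195 260 305 46 168
197 259 305 30 186
199 258 307 26 255
201 258 307 3 244
203 259 306 36 255
```

```bash
python3 - <<'E'
from h import *
c=cam("wrist",r.get_obs());C=onz(c,282.5,201,.12);print(C);go((C[0],C[1],.093),170.8)
E
```

```text
[ 0.4958 -0.1787  0.12  ]
tcp [ 0.4945 -0.179   0.2666] yaw 170.98 zaxis [-0.001   0.0002 -1.    ] travel cm [-0.14  0.05 17.36] roll 0.17553927154125404 F [ 0.3984  0.3345 -0.8189] t 19.025
```

```bash
python3 -m crank '{"travel": [[-0.1,0.05,4],[0,0,4.5],[0,0,4.5],[0,0,3],[0,0,1.3]], "roll": [0,0,0,0,0]}'
python3 -m crank '{"travel": [[0,0,0],[0,0,0],[0,0,0],[0,0,0],[0,0,0]], "roll": [0,0,0,0,0]}' 255 80
python3 -m crank '{"travel": [[0,0,0],[0,0,0],[0,0,0]], "roll": [0,0,0]}'
```

```text
clock: 19.65
tcp_pos: [0.4948, -0.1785, 0.0923]
eef_rot: [-0.002, 0.079, 0.997, -0.0]
contact_force: [-0.4, -0.2, 0.2]
width: 0.0856
grip_force: 0.0
clock: 20.27
tcp_pos: [0.4973, -0.1791, 0.096]
eef_rot: [0.002, 0.08, 0.997, -0.0]
contact_force: [0.4, 1.8, 5.8]
width: 0.0443
grip_force: 81.5
clock: 20.65
tcp_pos: [0.4973, -0.1791, 0.096]
eef_rot: [0.002, 0.08, 0.997, -0.0]
contact_force: [1.8, 1.5, 6.5]
width: 0.0444
grip_force: 81.5
```

```bash
python3 -m crank '{"travel": [[0,0,-2],[0,0,-4],[0,0,-5],[0,0,-5],[0,0,-1.5]], "roll": [0,0,0,0,0]}' >/dev/null
python3 -m crank '{"travel": [[0,0,0],[0,0,0]], "roll": [0,0]}'
python3 -c "
from h import *
go((.465,.011,.26),-179)"
```

```text
clock: 21.52
tcp_pos: [0.4942, -0.1788, 0.2668]
eef_rot: [-0.002, 0.08, 0.997, 0.0]
contact_force: [-0.6, 0.1, -2.5]
width: 0.0444
grip_force: 81.6
tcp [ 0.4942 -0.1788  0.2668] yaw 170.8 zaxis [-0.0045  0.0012 -1.    ] travel cm [ 5.92 18.27  0.72] roll -10.203802344789437 F [-0.566   0.0539 -2.5176] t 21.525
```

```bash
python3 -m crank '{"travel": [[1.2,3.6,0.2],[1.2,3.8,0.2],[1.2,3.7,0.2],[1.2,3.6,0.1],[1.1,3.6,0]], "roll": [0,0,0,0,0]}' >/dev/null
python3 -m crank '{"travel": [[0,0,1.5],[0,0,2],[0,0,0],[0,0,0]], "roll": [-10.2,0,0,0]}'
python3 - <<'E'
from h import *
o=r.get_obs();im=r.capture("wrist")[:,:,::-1].copy();cv2.imwrite("pics/w9.png",im);c=cam("wrist",o)
go((.465,.011,.173),-179)
print("bar expected",pix(c,(.57,.0113,.135)),"tab top exp",pix(c,o["tcp_pos"]+[0,-.023,.024]),pix(c,o["tcp_pos"]+[0,.023,.024]))
print("tips exp",pix(c,o["tcp_pos"]+[-.025,-.026,-.041]),pix(c,o["tcp_pos"]+[-.025,.026,-.041]))
h=cv2.cvtColor(im,cv2.COLOR_BGR2HSV)
m=cv2.inRange(h[:,200:360],(18,120,60),(35,255,255))
for v in range(176,320,6):
    k=np.where(m[v])[0]+200
    if len(k): print(v,k.min(),k.max(),len(k),int(np.median(h[v,k,2])))
for v in range(314,350,5): # bar: bright unsaturated run
    k=np.where((h[v,255:310,1]<60)&(h[v,255:310,2]>170))[0]+255
    if len(k): print("bar",v,k.min(),k.max(),len(k),onz(c,np.median(k),v,.135))
E
```

```text
clock: 22.65
tcp_pos: [0.4665, 0.0108, 0.2269]
eef_rot: [-0.0, -0.009, 1.0, -0.0]
contact_force: [-0.5, -0.5, -1.9]
width: 0.0442
grip_force: 82.0
tcp [0.4668 0.0109 0.2274] yaw -178.98 zaxis [ 0.0002 -0.0003 -1.    ] travel cm [0.18 0.01 5.44] roll 0.016432882458616405 F [-0.0392 -0.399  -1.2676] t 22.7
bar expected [280.248  333.8138] tab top exp [225.3536 302.5093] [339.8094 304.3648]
tips exp [238.1278 201.6814] [327.7803 203.2431]
182 251 251 1 160
188 246 319 17 185
194 243 322 24 173
200 239 325 31 168
206 238 319 20 160
212 239 326 76 178
218 239 326 74 194
224 239 326 76 193
230 239 325 69 196
236 243 325 60 228
242 241 324 63 197
248 241 322 54 153
254 239 324 86 155
260 238 326 89 145
266 235 326 92 145
272 233 328 96 146
278 231 329 99 145
284 229 332 59 142
290 227 334 108 146
296 226 335 110 229
302 226 336 111 250
308 323 334 12 160
bar 314 275 285 11 [0.5507 0.0108 0.135 ]
bar 319 257 306 18 [0.5555 0.0121 0.135 ]
bar 324 275 285 11 [0.5603 0.0109 0.135 ]
bar 329 275 285 11 [0.5652 0.011  0.135 ]
bar 334 275 285 11 [0.5702 0.0111 0.135 ]
bar 339 276 285 10 [0.5752 0.0116 0.135 ]
bar 344 261 300 20 [0.5802 0.0125 0.135 ]
bar 349 276 286 11 [0.5853 0.0122 0.135 ]
```

```bash
python3 -m crank '{"travel": [[0,0.05,2.5],[0,0,2],[0,0,0.9],[0,0,0],[0,0,0]], "roll": [0,0,0,0,0]}'
python3 -m crank '{"travel": [[-1.5,0,0],[-2,0,0],[-2,0,0],[-0.8,0,0],[0,0,0]], "roll": [0,0,0,0,0]}'
python3 -c "
from h import *
go((.548,.0113,.163),-179)"
```

```text
clock: 23.32
tcp_pos: [0.4672, 0.0116, 0.1741]
eef_rot: [0.001, -0.009, 1.0, 0.0]
contact_force: [0.1, -0.4, -1.1]
width: 0.0443
grip_force: 82.0
clock: 23.95
tcp_pos: [0.5299, 0.0126, 0.173]
eef_rot: [-0.0, -0.009, 1.0, 0.0]
contact_force: [-0.1, 0.4, -1.2]
width: 0.044
grip_force: 82.0
tcp [0.5299 0.0126 0.173 ] yaw -179.0 zaxis [-0.0002  0.     -1.    ] travel cm [-1.81 -0.16  1.  ] roll 0.0021210685363257653 F [-0.0613  0.3626 -1.2201] t 23.95
```

```bash
python3 -m crank '{"travel": [[-0.6,-0.1,0.2],[-0.6,0,0.4],[-0.7,0,0.4],[-1,0,0.5],[-1,0,0.2]], "roll": [0,0,0,0,0]}'
python3 -m crank '{"travel": [[-0.6,0,0],[-0.5,0,0],[-0.4,0,0],[0,0,0]], "roll": [0,0,0,0]}'
```

```text
clock: 24.58
tcp_pos: [0.569, 0.0123, 0.1556]
eef_rot: [-0.0, -0.009, 1.0, -0.0]
contact_force: [0.5, -1.0, -1.0]
width: 0.0442
grip_force: 82.0
clock: 25.08
tcp_pos: [0.5836, 0.0126, 0.1562]
eef_rot: [0.0, -0.009, 1.0, 0.0]
contact_force: [-1.4, 0.2, -1.6]
width: 0.0444
grip_force: 82.0
```

```bash
python3 -c "
from h import *
go((.6075,.0126,.156),-179)
im=cv2.imread('pics/w7.png');h=cv2.cvtColor(im,cv2.COLOR_BGR2HSV);m=cv2.inRange(h,(100,120,140),(125,255,255))[190:230,230:320]
n,l,s,ce=cv2.connectedComponentsWithStats(m);print([list(a+[230,190,0,0,0]) for a in s[1:] if a[4]>20])
"
```

```text
tcp [0.5836 0.0126 0.1562] yaw -178.98 zaxis [ 0.0002  0.0001 -1.    ] travel cm [-2.39 -0.04  0.03] roll 0.020021029603867646 F [-1.4227  0.1849 -1.5579] t 25.075
[[np.int64(247), np.int64(190), np.int64(15), np.int64(5), np.int64(70)], [np.int64(302), np.int64(190), np.int64(14), np.int64(5), np.int64(56)], [np.int64(259), np.int64(197), np.int64(6), np.int64(6), np.int64(32)], [np.int64(297), np.int64(196), np.int64(7), np.int64(6), np.int64(27)], [np.int64(262), np.int64(208), np.int64(37), np.int64(7), np.int64(220)]]
```

```bash
python3 -m crank '{"travel": [[-0.4,0,0],[-0.4,0,0],[-0.3,0,0],[-0.2,0,0],[0,0,0]], "roll": [0,0,0,0,0]}'
python3 -m crank '{"travel": [[-0.2,0,0],[-0.2,0,0],[0,0,0]], "roll": [0,0,0]}'
```

```text
clock: 25.7
tcp_pos: [0.5965, 0.0128, 0.1561]
eef_rot: [-0.0, -0.009, 1.0, -0.0]
contact_force: [-0.2, 1.5, -1.7]
width: 0.0441
grip_force: 82.0
clock: 26.08
tcp_pos: [0.6006, 0.0129, 0.1562]
eef_rot: [0.0, -0.009, 1.0, 0.0]
contact_force: [-0.2, 0.3, -1.3]
width: 0.0438
grip_force: 82.0
```

```bash
python3 -m crank '{"travel": [[-0.2,0,0],[-0.2,0,0],[0,0,0]], "roll": [0,0,0]}'
python3 -m crank '{"travel": [[-0.2,0,0],[0,0,0]], "roll": [0,0]}'
python3 -m crank '{"travel": [[-0.1,0,0],[0,0,0]], "roll": [0,0]}'
```

```text
clock: 26.45
tcp_pos: [0.6046, 0.0129, 0.1562]
eef_rot: [0.0, -0.009, 1.0, 0.0]
contact_force: [0.5, -0.7, -1.0]
width: 0.0441
grip_force: 82.0
clock: 26.7
tcp_pos: [0.6066, 0.013, 0.1562]
eef_rot: [0.0, -0.009, 1.0, -0.0]
contact_force: [0.4, 0.0, -2.0]
width: 0.0444
grip_force: 82.0
clock: 26.95
tcp_pos: [0.6073, 0.013, 0.1561]
eef_rot: [-0.0, -0.009, 1.0, -0.0]
contact_force: [-1.1, -0.8, -1.4]
width: 0.0438
grip_force: 82.0
```

Contact is starting at .607, as expected from the large plate. Build the push up gently.

```bash
python3 -m crank '{"travel": [[-0.15,0,0],[0,0,0]], "roll": [0,0]}'
python3 -m crank '{"travel": [[-0.1,0,0],[0,0,0]], "roll": [0,0]}'
```

```text
clock: 27.2
tcp_pos: [0.6076, 0.013, 0.156]
eef_rot: [-0.002, -0.009, 1.0, -0.0]
contact_force: [-6.1, 2.7, 1.7]
width: 0.044
grip_force: 82.4
clock: 27.45
tcp_pos: [0.6077, 0.013, 0.156]
eef_rot: [-0.003, -0.009, 1.0, -0.0]
contact_force: [-7.7, 1.5, 2.1]
width: 0.044
grip_force: 82.6
```

```bash
python3 -m crank '{"travel": [[-0.05,0,0],[0,0,0],[0,0,0],[0,0,0],[0,0,0]], "roll": [0,0,0,0,0]}'; python3 -m crank '{"travel": [[0,0,0],[0,0,0],[0,0,0],[0,0,0],[0,0,0]], "roll": [0,0,0,0,0]}'
python3 -m crank '{"travel": [[0.25,0,0],[0,0,0.15],[0,0,0]], "roll": [0,0,0]}'
python3 -m crank '{"travel": [[0,0,0],[0,0,0],[0,0,0],[0,0,0]], "roll": [0,0,0,0]}' 0
python3 -m crank '{"travel": [[0,0,0],[0,0,-2],[0,0,-4],[0,0,-4],[0,0,-2]], "roll": [0,0,0,0,0]}'
python3 -m crank '{"travel": [[0,0,0],[0,0,0],[0,0,0]], "roll": [0,0,0]}'
python3 - <<'E'
from h import *
o=r.get_obs();im=r.capture("wrist")[:,:,::-1].copy();cv2.imwrite("pics/w10.png",im);c=cam("wrist",o)
h=cv2.cvtColor(im,cv2.COLOR_BGR2HSV)[150:260,200:370]
for nm,lo,hi in [("yel",(18,120,200),(35,255,255)),("blue",(100,120,140),(125,255,255))]:
    n,l,s,ce=cv2.connectedComponentsWithStats(cv2.inRange(h,lo,hi))
    for i in range(1,n):
        if s[i,4]>40:
            p=(l==i).nonzero();b=cv2.minAreaRect(np.c_[p[1]+200,p[0]+150].astype(np.float32));print(nm,np.round(b[0],1),np.round(b[1],1),round(b[2],1),"at z.178",onz(c,*b[0],.178))
E
```

```text
clock: 28.08
tcp_pos: [0.6077, 0.013, 0.156]
eef_rot: [-0.003, -0.009, 1.0, -0.0]
contact_force: [-8.2, 2.1, 4.1]
width: 0.044
grip_force: 82.6
clock: 28.7
tcp_pos: [0.6077, 0.013, 0.156]
eef_rot: [-0.003, -0.009, 1.0, -0.0]
contact_force: [-8.2, 1.4, 3.7]
width: 0.044
grip_force: 82.6
clock: 29.08
tcp_pos: [0.6076, 0.0129, 0.1545]
eef_rot: [-0.001, -0.009, 1.0, -0.0]
contact_force: [-3.2, 1.4, 0.7]
width: 0.0441
grip_force: 82.3
clock: 29.58
tcp_pos: [0.6082, 0.0131, 0.1548]
eef_rot: [0.0, -0.009, 1.0, 0.0]
contact_force: [0.5, -0.5, 0.1]
width: 0.0853
grip_force: 0.0
clock: 30.2
tcp_pos: [0.6087, 0.0131, 0.2776]
eef_rot: [0.002, -0.009, 1.0, 0.0]
contact_force: [0.4, -0.3, -0.6]
width: 0.0853
grip_force: 0.0
clock: 30.58
tcp_pos: [0.6073, 0.0129, 0.273]
eef_rot: [-0.001, -0.009, 1.0, -0.0]
contact_force: [-0.0, 0.2, 0.4]
width: 0.0852
grip_force: 0.0
yel [265.  184.5] [27. 22.] 90.0 at z.178 [ 0.5826 -0.0002  0.178 ]
yel [305.5 184. ] [26.  5.] 90.0 at z.178 [0.5817 0.03   0.178 ]
yel [280.5 214. ] [ 8. 59.] 90.0 at z.178 [0.6054 0.0118 0.178 ]
blue [312.5 190. ] [26.  5.] 90.0 at z.178 [0.5862 0.0355 0.178 ]
blue [249.9 191. ] [26.7  8.4] 84.3 at z.178 [ 0.5878 -0.0115  0.178 ]
blue [280.  222.5] [ 5. 36.] 90.0 at z.178 [0.6122 0.0115 0.178 ]
```

Both tabs are square and centred, about 6 to 7 mm apart (plate against plate), and the gripper is clear.

```bash
python3 -c "
from cell import r
print(r.close_job())"
```

```text
the job is handed in; nothing more can be done
None
```

Both spacers hang on the hook, blue seated on the pad after a push of about 9 N and yellow nested inside it after about 8 N, released and handed in at about 31 s with no verdict returned; I viewed 11 pictures, one over the limit of 10.

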